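Hold a camshaft bearing cap ready over its studs

TASK

One camshaft bearing cap of this cylinder head is still off and stands in one of the two parts trays. Lift it out, carry it clear over the head without knocking the head, the fitted caps or the things on the bench, and stop with it level about one centimetre above the ends of the two bare studs, its two holes lined up over them and touching nothing but the gripper. Finish still holding it steady there, so that I can lay the measuring strip on the open bearing before the cap goes down.

Things in the scene. Friction and masses are not known exactly. Their poses are not given: they have to be found in the camera images.
- cap_center (a point): centre, half-way up, of the loose bearing cap: bare aluminium bridge 80 mm long (x), 24 thick (y), 38 high (z up), 0.12 kg, standing in a tray. Flat feet 22 mm high at both ends, each with an upright 10 mm hole 27 mm from the centre; crown between them 46 mm long, full height; half-round opening below. The two 24 mm faces are flat: grip across them. Same both ways round. Underside 19 mm below this point
- stud_ends (a point): target: midpoint between the upper ends of the two bare upright studs, the only pair on the head without a cap; 8 mm diameter, 54 mm apart along this x (z up), 38 mm out of the seat. The cap belongs with its x along this x (either way round), its centre straight above this point: 29 mm above it when the cap's underside is 10 mm above the stud ends
- bare_studs: the two bare studs, fixed in the head; origin on the bearing seat, 38 mm below the stud ends; axes as stud_ends
- head: aluminium cylinder head with camshaft, on wooden battens; fixed. Origin: centre of its underside, on the bench; y along the camshaft (400 mm long, 240 wide with battens), z up. Five bearing seats at y = -172, -86, 0, 86, 172, z = 148 mm; any may be the open one. Fitted caps and stud ends reach z = 186 mm, the timing wheel (y 203 to 232, radius 55) 203, the lifting eye (x 52, y -203) 236
- tray: grey open tray holding the cap, 160 (x) x 190 (y) x 55 mm high, walls and floor 4 mm; fixed. Origin at the centre of its underside. It may stand left or right of the head
- nut_tray: equal tray on the other side, with a few nuts and washers on its floor; fixed, not needed
- fitted_cap1: bearing cap already fitted, like the loose one, with a nut and stud end on each side; fixed. Origin at the middle of its joint face (underside); x along the line of its two studs, z up; its highest points are 38 mm above the origin
- fitted_cap2: bearing cap already fitted, like the loose one, with a nut and stud end on each side; fixed. Origin at the middle of its joint face (underside); x along the line of its two studs, z up; its highest points are 38 mm above the origin
- fitted_cap3: bearing cap already fitted, like the loose one, with a nut and stud end on each side; fixed. Origin at the middle of its joint face (underside); x along the line of its two studs, z up; its highest points are 38 mm above the origin
- fitted_cap4: bearing cap already fitted, like the loose one, with a nut and stud end on each side; fixed. Origin at the middle of its joint face (underside); x along the line of its two studs, z up; its highest points are 38 mm above the origin
- micrometer: bystander: outside micrometer lying flat, about 165 x 55 x 18 mm, between the robot and the head; leave alone
- socket: bystander: steel deep socket standing upright, 22 mm diameter, 65 mm high; leave alone
- oil_can: bystander: small steel oil can with a thin spout, 72 mm diameter, 155 mm high, right of the head (-y); leave alone
Things that resemble listed ones, but are neither listed nor needed, are in the scene too. What is shaped like the part that bears cap_center but orange or turquoise is not meant.

How it is judged:
By the outcome, as a careful person would: the job done as asked, in the order asked, and still so for the second after the job is handed in, while the arm keeps its last pose, push and grip.
It also fails if it takes over 45 s, if anything falls off the work surface, if the arm or the gripper's body presses on something with over 40 N, if the wrist force passes 120 N, or if a joint passes its speed limit or range.

ROBOT

A 6-joint arm with a two-finger parallel gripper is mounted at the origin on the work surface. World frame = base frame: x ahead of the robot, y to its left, z up, the work surface at z = 0. Lengths are in m, angles in degrees, forces in N, time in s.
With the tool pointing down it reaches from about 0.4 to 0.825 m from the base axis. Payload 7 kg.
Tool frame: the origin (TCP) lies on the centre line of the jaws, within the pads' length; the fingertips stand 8 mm ahead of it and the grasp point (between the pads) lies 11 mm behind it; z points along the fingers, y is the line along which they close (so a half turn about z gives the same grasp; the last joint's range is limited). The gripper opens to 88 mm and grips with 3 to 60 N. Pads are 19 mm wide; open, the fingers measure 130 mm over their backs; the gripper's body (78 mm by 193 mm) begins 47 mm behind the grasp point.
Start: joints at [92.71, 20.546, 0.682, 0, -70.136, -16.507], TCP at [0.161, 0.655, 0.235] pointing down, gripper open.
Joint ranges: [-176.03, 176.03], [-82.01, 121.73], [-58.28, 71.71], [-173.87, 95.51], [-174.79, -0.11], [-173.66, 173.66]. Speed limits (degrees/s): [136.94, 136.94, 172.46, 180, 180, 180].

INTERFACE

Orientations are given as [roll, pitch, yaw] about the fixed x, y, z axes, in that order (R = Rz(yaw) Ry(pitch) Rx(roll)).
In Python, from plant import ctrl, vision gives the robot as it stands. The module is installed in compiled form; this text tells all that it offers.
- The arm moves only by the tool move_arm, never from a script. Its argument "moves" is one flat list of numbers, 7 for each row, row after row: the finger opening in cm, from 0 to 8.76, then the shift along the tool's x, y, z in cm, then the turn, a rotation vector about the tool's x, y, z in rad. A call has 1 to 8 rows; each row shifts and turns the commanded pose from where the row before left it, along the tool's axes as they then stand; what a row does not reach is not made up. A row lasts 1/10 s, in which the tool goes at most 50 mm and 8.59 degrees, less where a joint would pass 70% of its speed; a pose out of reach is approached as far as the arm can. A call with a gripper value outside its range is refused whole. The fingers move at their own pace and stop on an object; the grip force is fixed at half the most. Time passes only in rows, so rows that do not move let the fingers close. It gives the time, the measured TCP pose, the force, the opening and the grip force at its end, in the units of the state.
- ctrl.get_obs(): the state, without advancing time (a new reading comes with each control period).
- vision.snapshot(name): name is "side" or "top" or "wrist"; returns (picture, depth): 420x560x3 uint8, red, green, blue; 420x560 float32, m along the optical axis (not along the pixel's ray), 0 where there is no reading.
- vision.camera_model(name): a dict with "vertical_fov" (degrees; the focal length in pixels is half the picture's height over the tangent of half this angle, whatever the lens; pixels are square), "cx", "cy" (the principal point, pixels), "cam_to_world" (4x4, takes a point from camera to world coordinates). Camera axes: x right, y down, z forward; pixel columns grow to the right and rows downward; lengths in m; the calibration is good to about 2 mm. A picture is of the moment at which its call begins: read the wrist's pose just before it. camera_model takes no time and is no camera call; for the wrist camera it gives the pose at the moment of the call.
- ctrl.close_job(): hands the job in; it is judged then, once.
The state is a dict: "clock": time; "joint_pos": joint angles; "qvel": joint speeds; "tau": joint torques, N m; "tool_pos": TCP position; "orientation": TCP orientation; "force": force on the tool from outside, world axes, zero at the start; "moment": the same for the moment, N m; "opening": finger opening in m; "gripper_force": force on a finger pad.
Only numpy, scipy, OpenCV 4.12 (cv2) and the standard library are available. Lean on these libraries where they do the work, as an engineer would, in place of code of your own. Each camera call takes 0.05 s, during which the arm holds its last target. There are 200 camera calls.

## Working session

There is one attempt and no reset: what is moved stays moved. The work goes in short steps, Python scripts to look and compute and a tool call to move; the robot and the scene stay as the last step left them, time stands still between calls to the robot, and variables do not carry over. Pictures are saved under pics/ and viewed, at most 10 in all, crops included, and the job is handed in when it is done.

Besides the shell and the picture viewer there is one more tool, called as name(argument=value, ...) on one line, values as JSON. move_arm: Moves the arm, as the interface text tells. Its arguments: {"type":"object","properties":{"moves":{"type":"array"}},"required":["moves"]}

```bash
mkdir -p pics; cat > h.py <<'E'
import numpy as np, cv2
from plant import ctrl, vision
def shot(n):
    m=vision.camera_model(n); p,d=vision.snapshot(n); return p,d,m
def cloud(d,m):
    H,W=d.shape; f=H/2/np.tan(np.radians(m["vertical_fov"])/2)
    u,v=np.meshgrid(np.arange(W),np.arange(H))
    P=np.stack([(u-m["cx"])/f*d,(v-m["cy"])/f*d,d],-1)
    T=np.array(m["cam_to_world"]); Q=P@T[:3,:3].T+T[:3,3]; Q[d<=0]=np.nan; return Q
def ray(m,u,v,z):
    f=210/np.tan(np.radians(m["vertical_fov"])/2); T=np.array(m["cam_to_world"])
    r=T[:3,:3]@np.array([(u-m["cx"])/f,(v-m["cy"])/f,1]); o=T[:3,3]; return o+r*(z-o[2])/r[2]
E
python3 - <<'E'
from h import *
for n in ["top","side"]:
    p,d,m=shot(n); np.savez(n,p=p,d=d); cv2.imwrite(f"pics/{n}.png",cv2.resize(p[...,::-1],(784,588)))
    print(n,m)
o=ctrl.get_obs(); print(o)
E
```

```text
top {'vertical_fov': 46.620863985613255, 'cx': 272.7696914167149, 'cy': 216.44600064286738, 'cam_to_world': array([[-2.37477596e-02, -9.85188016e-01,  1.69825254e-01,
         2.51439522e-01],
       [-9.99716951e-01,  2.31586164e-02, -5.44940422e-03,
         7.64928657e-02],
       [ 1.43576982e-03, -1.69906596e-01, -9.85459125e-01,
         1.78476220e+00],
       [ 0.00000000e+00,  0.00000000e+00,  0.00000000e+00,
         1.00000000e+00]])}
side {'vertical_fov': 55.828386356756724, 'cx': 282.6440034157403, 'cy': 208.02578068930168, 'cam_to_world': array([[-0.99218715, -0.05722039,  0.11086246,  0.429215  ],
       [-0.12430475,  0.52912238, -0.83939135,  0.94386674],
       [-0.01062951, -0.84661404, -0.5321012 ,  0.69997561],
       [ 0.        ,  0.        ,  0.        ,  1.        ]])}
{'clock': 0.1, 'joint_pos': array([ 9.27115014e+01,  2.05870534e+01,  6.40913379e-01, -1.80305590e-02,
       -7.01368066e+01, -1.65048048e+01]), 'qvel': array([-0.04121963, -0.11494208,  0.11753486, -0.01098884,  0.0142142 ,
       -0.07778898]), 'tau': array([-2.86457587e-03, -5.84165239e+01,  2.93751079e+01,  7.01550007e+00,
        1.01460921e-02, -5.45529701e-05]), 'tool_pos': array([0.1608789 , 0.65511892, 0.23373295]), 'orientation': array([ 1.79915655e+02, -7.31442263e-03, -1.37994367e+01]), 'force': array([0.73293228, 0.68890536, 0.18835242]), 'moment': array([ 0.00799285,  0.02684403, -0.00122181]), 'gripper_force': 0.0, 'opening': 0.08796114476684451}
```

View pics/top.png

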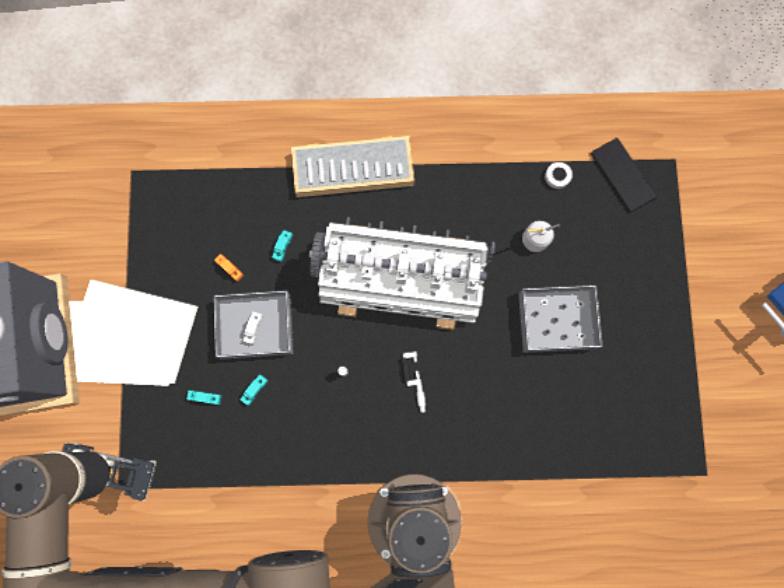

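View pics/side.png

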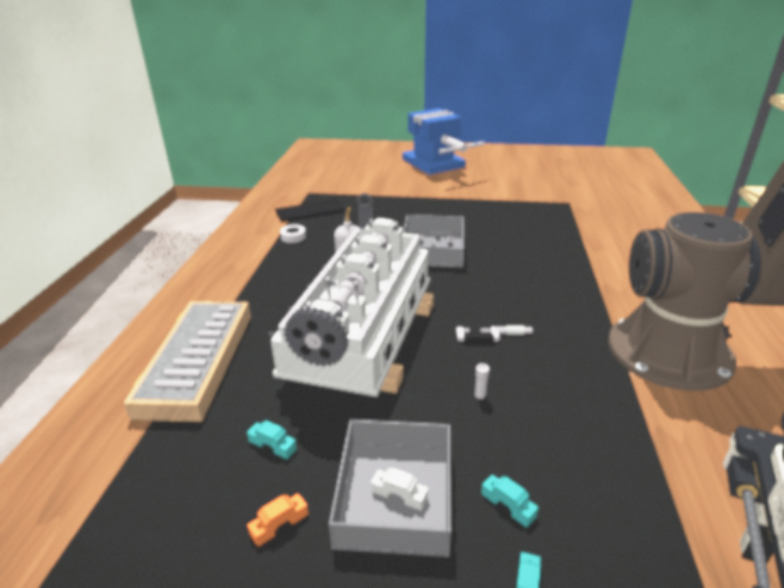

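The top picture shows the loose bare-aluminium cap in the left tray at about (252,327) and the head at about (400,270). Turquoise caps at (282,246), (204,397) and (254,390), and an orange one at (229,267), are decoys. Only the bare one in the tray fits the description. I'll confirm it in a crop and measure.

```bash
python3 - <<'E'
from h import *
z=np.load("top.npz"); p,d=z["p"],z["d"]; m=vision.camera_model("top"); Q=cloud(d,m)
c=p[148:262,145:360]; cv2.imwrite("pics/crop1.png",cv2.resize(c[...,::-1],None,fx=3.7,fy=3.7,interpolation=cv2.INTER_CUBIC))
# cap in tray
M=np.zeros(d.shape,bool); M[212:252,158:202]=True
k=M&(Q[...,2]>.018)&(Q[...,2]<.06)&(p.min(-1)>170)
P=Q[k]; print("n",k.sum(),"z pct",np.percentile(P[:,2],[5,25,50,75,95]))
uv=np.argwhere(k)[:,::-1].astype(np.float32); print(cv2.minAreaRect(uv))
r=cv2.minAreaRect((P[:,:2]*1000).astype(np.float32)); print(r)
# tray floor, walls
T=Q[200:260,150:212]; print("floor z",np.nanmedian(T[...,2]))
w=T[(T[...,2]>.048)&(T[...,2]<.062)]; print("tray",cv2.minAreaRect((w[:,:2]*1000).astype(np.float32)))
# head: points of z .165-.2
N=np.zeros(d.shape,bool); N[150:235,215:360]=True
for a,b in[(.06,.12),(.12,.16),(.165,.2),(.2,.25)]:
    k=N&(Q[...,2]>a)&(Q[...,2]<b); print(a,b,k.sum(),cv2.minAreaRect((Q[k][:,:2]*1000).astype(np.float32)))
k=(N&(Q[...,2]>.168)&(Q[...,2]<.21)).astype(np.uint8)
n,l,s,ce=cv2.connectedComponentsWithStats(k)
for i in range(1,n):
    if s[i,4]>=3: print(s[i],np.round(np.nanmean(Q[l==i],0),4))
E
```

```text
n 152 z pct [0.01968958 0.02642143 0.03586242 0.04095891 0.0476603 ]
((189.88015747070312, 237.8624267578125), (30.568771362304688, 21.92030906677246), 22.380136489868164)
((481.1090087890625, 367.31787109375), (119.85807037353516, 79.15443420410156), 65.7111587524414)
floor z 0.0027628104290324806
tray ((505.43841552734375, 403.78973388671875), (160.39707946777344, 191.5142364501953), 2.516242265701294)
0.06 0.12 3316 ((636.4148559570312, 13.44580078125), (407.57647705078125, 223.41958618164062), 80.87840270996094)
0.12 0.16 2286 ((625.904296875, 27.895721435546875), (437.1999206542969, 186.02175903320312), 81.38130187988281)
0.165 0.2 907 ((633.4794311523438, 21.71697998046875), (426.5103454589844, 106.34449005126953), 83.25692749023438)
0.2 0.25 62 ((654.6491088867188, 17.651123046875), (426.75262451171875, 45.48199462890625), 88.57312774658203)
[222 166   9  29 172] [0.6553 0.2236 0.1899]
[233 170  10  24 148] [0.6513 0.1848 0.1815]
[263 175   2   4   6] [0.6659 0.0963 0.1809]
[347 176   4  11  17] [ 0.6418 -0.1906  0.1881]
[283 178  10  23 147] [0.6225 0.0154 0.181 ]
[308 180  10  24 153] [ 0.6118 -0.0694  0.1812]
[334 184   9  23 157] [ 0.597  -0.1539  0.1807]
[261 191   2   3   6] [0.6122 0.1036 0.1813]
[329 190   3   2   3] [ 0.6141 -0.1288  0.169 ]
```

View pics/crop1.png

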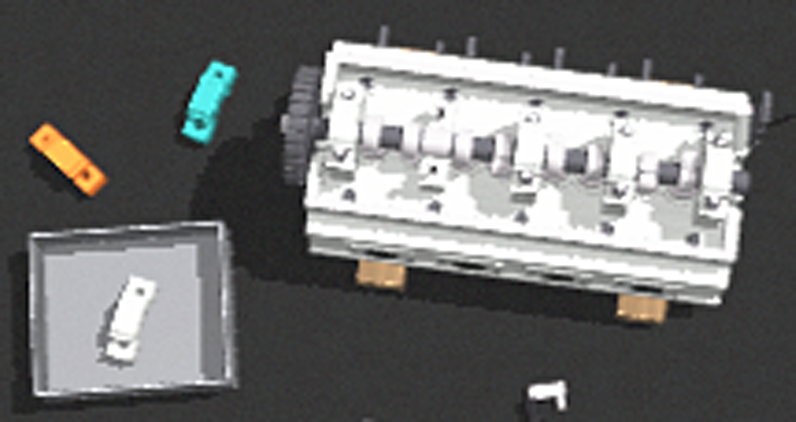

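In the crop, the loose cap in the tray is at (130,320), bare aluminium, and is the only one not coloured. The bare studs, free of a cap, are at about (440,113) and (433,170), which is the seat at y=+86. The middles of the neighbouring fitted caps agree: target about (0.637, 0.100), yaw about -9°. Next is the approach, then a wrist view.

```bash
cat >> h.py <<'E'
from scipy.spatial.transform import Rotation as Ro
def delta(pos,yaw):
    o=ctrl.get_obs(); R=Ro.from_euler('xyz',o["orientation"],degrees=True)
    t=Ro.from_euler('xyz',[180,0,yaw],degrees=True)
    print("pose",o["tool_pos"].round(4),o["orientation"].round(2),"clk",o["clock"])
    print("shift cm",(R.inv().apply(np.array(pos)-o["tool_pos"])*100).round(2),"turn",(R.inv()*t).as_rotvec().round(4))
E
python3 - <<'E'
from h import *
z=np.load("top.npz"); p,d=z["p"],z["d"]; m=vision.camera_model("top"); Q=cloud(d,m)
M=np.zeros(d.shape,bool); M[219:249,170:190]=True
k=M&(p.min(-1)>185); P=Q[k]; uv=np.argwhere(k)[:,::-1].astype(np.float32)
r=cv2.minAreaRect(uv); print(k.sum(),r,np.percentile(P[:,2],[5,50,95])); c=ray(m,*r[0],.035); print(c)
c=ray(m,180.1,234.5,.035);print(c)
delta([c[0],c[1],.2],-16)
mw=vision.camera_model("wrist"); o=ctrl.get_obs(); print(mw)
R=Ro.from_euler('xyz',o["orientation"],degrees=True); print(R.inv().apply(mw["cam_to_world"][:3,3]-o["tool_pos"]), (R.inv().as_matrix()@mw["cam_to_world"][:3,:3]).round(2))
E
```

```text
476 ((179.5, 233.5), (29.0, 19.0), 90.0) [nan nan nan]
[0.49827879 0.40587951 0.035     ]
[0.49457545 0.40367733 0.035     ]
pose [0.1609 0.6551 0.2337] [ 1.7992e+02 -1.0000e-02 -1.3800e+01] clk 0.1
shift cm [38.4  16.45  3.4 ] turn [ 0.0015 -0.0002  0.0384]
{'vertical_fov': 64.51283513760347, 'cx': 279.4300175768564, 'cy': 213.54221216979596, 'cam_to_world': array([[-0.2381309 , -0.93018465, -0.27937465,  0.23631756],
       [-0.97123241,  0.22840133,  0.06738278,  0.63672726],
       [ 0.00113111,  0.28738364, -0.95781489,  0.38374453],
       [ 0.        ,  0.        ,  0.        ,  1.        ]])}
[ 7.76672397e-02  8.77099103e-05 -1.50001703e-01] [[ 0.   -0.96 -0.29]
 [ 1.    0.   -0.  ]
 [ 0.   -0.29  0.96]]
```

move_arm(moves=[8.76,3.84,1.65,0.3,0,0,0,8.76,3.84,1.65,0.3,0,0,0,8.76,3.84,1.65,0.3,0,0,0,8.76,3.84,1.65,0.3,0,0,0,8.76,3.84,1.65,0.3,0,0,0,8.76,3.84,1.65,0.3,0,0,0,8.76,3.84,1.65,0.3,0,0,0,8.76,3.84,1.65,0.3,0,0,0])

```text
clock: 0.9
tool_pos: [0.4288, 0.4527, 0.2102]
orientation: [180.0, 0.0, -13.8]
force: [0.6, 1.1, -0.6]
opening: 0.0876
gripper_force: 0.0
```

move_arm(moves=[8.76,3.84,1.65,0.3,0,0,0.02,8.76,3.84,1.65,0.3,0,0,0.02,8.76,0,0,0,0,0,0,8.76,0,0,0,0,0,0])

```text
clock: 1.3
tool_pos: [0.4946, 0.4019, 0.2039]
orientation: [179.9, 0.0, -16.2]
force: [-0.2, -0.1, 0.4]
opening: 0.0875
gripper_force: 0.0
```

```bash
python3 - <<'E'
from h import *
p,d,m=shot("wrist"); np.savez("w1",p=p,d=d,T=m["cam_to_world"]); cv2.imwrite("pics/w1.png",p[...,::-1])
delta([.4946,.4037,.2],-16)
E
```

```text
pose [0.4941 0.4027 0.2041] [ 1.7996e+02  2.0000e-02 -1.6140e+01] clk 1.35
shift cm [ 0.02 -0.11  0.41] turn [ 0.0006  0.0004 -0.0024]
```

View pics/w1.png

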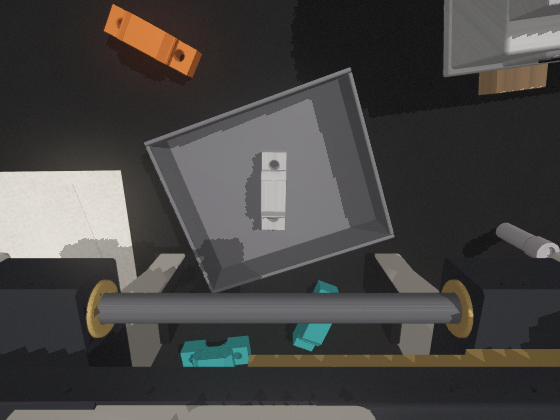

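The wrist view shows the bare cap in the tray at (274,190), upright in the image and so nearly aligned with the tool, with its crown at about v 167–217.

```bash
python3 - <<'E'
from h import *
z=np.load("w1.npz"); p,d,T=z["p"],z["d"],z["T"]; m=vision.camera_model("wrist"); m["cam_to_world"]=T
Q=cloud(d,m); M=np.zeros(d.shape,bool); M[145:235,250:296]=True
for a,b in[(.018,.031),(.034,.05)]:
    P=Q[M&(Q[...,2]>a)&(Q[...,2]<b)]
    print(len(P),np.median(P,0).round(4),cv2.minAreaRect((P[:,:2]*1000).astype(np.float32)))
P=Q[M&(Q[...,2]>.018)&(Q[...,2]<.05)]; r=cv2.minAreaRect((P[:,:2]*1000).astype(np.float32)); print(r)
g=cv2.cvtColor(p,cv2.COLOR_RGB2GRAY)
for v in (180,190,200,210): print(v,g[v,252:294])
print(g[140:240,274])
# top hole 274,163
print("hole",ray(m,274,163.5,.026), "floor",np.nanmedian(Q[180:200,310:330,2]))
E
```

```text
660 [0.5223 0.4056 0.0258] ((497.947998046875, 406.89166259765625), (23.74950408935547, 80.39666748046875), 73.08352661132812)
1161 [0.4999 0.4069 0.0414] ((497.94732666015625, 407.39202880859375), (23.804826736450195, 46.92135238647461), 73.48896789550781)
((498.03076171875, 407.16693115234375), (23.822582244873047, 80.50718688964844), 72.69596099853516)
180 [ 89  89  91  90  90  92  90  90  97 156 174 171 171 175 174 174 172 175
 174 174 187 188 185 172 172 173 173 175 174 173 174 174 173 159 144 128
 128 128 128 127 128 127]
190 [ 90  89  90  88  90  89  89  90  99 164 187 184 185 189 189 187 184 187
 188 187 186 188 186 183 185 187 187 188 188 187 187 188 189 184 126 126
 127 127 128 125 128 126]
200 [ 88  88  89  89  90  88  87  90  98 165 187 182 184 188 189 186 184 188
 188 188 187 187 186 183 186 187 188 190 189 186 186 187 190 162 127 126
 127 127 126 126 127 125]
210 [ 89  89  88  89  89  88  88  89  99 171 187 183 184 190 189 187 185 187
 187 187 188 186 185 184 186 187 188 189 187 185 186 186 188 141 127 127
 126 127 126 126 128 126]
[127 127 127 127 126 128 127 127 127 128 136 134 157 180 180 181 180 180
 180 169 114  91  90  91  91  89  92 106 114 117 147 162 184 186 187 189
 190 188 190 189 185 185 186 186 186 186 186 185 186 186 186 186 186 187
 186 186 186 186 186 186 186 186 185 185 185 186 186 185 185 186 185 170
 147 145 145 149 177 118 116 114 128 130 175 179 179 179 179 179 179 160
 127 125 125 125 126 123 124 122 123 124]
hole [0.52542084 0.39834264 0.026     ] floor 0.003851870523335077
```

```bash
python3 - <<'E'
from h import *
delta([.498,.407,.019],-17)
E
```

```text
pose [0.4941 0.4027 0.2041] [ 1.7996e+02  2.0000e-02 -1.6140e+01] clk 1.35
shift cm [ 0.27 -0.54 18.51] turn [0.0006 0.0004 0.0151]
```

move_arm(moves=[7,0.27,-0.54,0,0,0,0.015,7,0,0,3.5,0,0,0,7,0,0,3.5,0,0,0,7,0,0,3.5,0,0,0,7,0,0,3,0,0,0,7,0,0,2,0,0,0,7,0,0,0,0,0,0,7,0,0,0,0,0,0])

```text
clock: 2.15
tool_pos: [0.4979, 0.4086, 0.0499]
orientation: [180.0, -0.0, -16.9]
force: [-0.1, 0.8, 0.5]
opening: 0.07
gripper_force: 0.0
```

```bash
python3 - <<'E'
from h import *
delta([.498,.407,.019],-17)
E
```

```text
pose [0.4979 0.4086 0.0499] [ 1.7999e+02 -2.0000e-02 -1.6870e+01] clk 2.15
shift cm [0.05 0.15 3.09] turn [ 0.0002 -0.0003  0.0023]
```

move_arm(moves=[6,0.03,0.1,1,0,0,0,6,0,0,1,0,0,0,6,0,0,1.05,0,0,0,6,0,0,0,0,0,0,2,0,0,0,0,0,0,2,0,0,0,0,0,0,2,0,0,0,0,0,0,1,0,0,0,0,0,0])

```text
clock: 2.95
tool_pos: [0.4983, 0.4066, 0.0195]
orientation: [-180.0, -0.0, -16.9]
force: [-1.1, -0.5, 0.2]
opening: 0.0338
gripper_force: 0.0
```

move_arm(moves=[0.5,0,0,0,0,0,0,0.5,0,0,0,0,0,0,0.5,0,0,0,0,0,0,0.5,0,0,0,0,0,0])

```text
clock: 3.35
tool_pos: [0.4983, 0.4066, 0.0193]
orientation: [-180.0, -0.0, -16.9]
force: [-0.0, 1.4, 3.1]
opening: 0.0239
gripper_force: 30.0
```

move_arm(moves=[0.5,0,0,-1.5,0,0,0,0.5,0,0,-2.5,0,0,0,0.5,0,0,-4,0,0,0,0.5,0,0,-4,0,0,0,0.5,0,0,-4,0,0,0,0.5,0,0,-4,0,0,0,0.5,0,0,-4,0,0,0,0.5,0,0,-4,0,0,0])

```text
clock: 4.15
tool_pos: [0.4976, 0.4057, 0.3018]
orientation: [-180.0, 0.0, -17.0]
force: [0.3, 0.9, -0.9]
opening: 0.0237
gripper_force: 30.0
```

```bash
python3 - <<'E'
from h import *
p,d,m=shot("wrist"); print(ctrl.get_obs()["opening"],ctrl.get_obs()["force"])
delta([.637,.100,.30],-9.1)
E
```

```text
0.023567136762282576 [2.31955254 1.28612262 8.52835332]
pose [0.5    0.4071 0.3098] [-179.5    -0.33  -16.91] clk 4.2
shift cm [22.04 25.4   0.89] turn [-0.0084 -0.0063 -0.1363]
```

move_arm(moves=[0.5,1.2,1.4,0,0,0,0,0.5,2.4,2.8,0,0,0,0,0.5,2.8,3.2,0,0,0,0,0.5,2.8,3.2,0,0,0,0,0.5,2.8,3.2,0,0,0,0,0.5,2.8,3.2,0,0,0,0,0.5,2.6,3.0,0,0,0,0,0.5,1.6,1.9,0,0,0,0])

```text
clock: 5.0
tool_pos: [0.616, 0.1382, 0.2987]
orientation: [179.9, 0.1, -17.1]
force: [0.4, 0.2, -1.2]
opening: 0.0238
gripper_force: 30.0
```

move_arm(moves=[0.5,1,1,0,0,0,-0.05,0.5,0,0,0,0,0,-0.05,0.5,0,0,0,0,0,-0.036,0.5,0,0,0,0,0,0,0.5,0,0,0,0,0,0])

```text
clock: 5.5
tool_pos: [0.6222, 0.1286, 0.2988]
orientation: [180.0, 0.0, -9.2]
force: [0.3, -0.3, -2.2]
opening: 0.0238
gripper_force: 30.0
```

```bash
python3 - <<'E'
from h import *
p,d,m=shot("wrist"); np.savez("w2",p=p,d=d,T=m["cam_to_world"]); cv2.imwrite("pics/w2.png",p[...,::-1])
delta([.637,.100,.30],-9.1)
E
```

```text
pose [0.6223 0.1288 0.2989] [ 1.7998e+02  3.0000e-02 -9.2200e+00] clk 5.55
shift cm [ 1.91  2.61 -0.11] turn [ 0.0003  0.0006 -0.002 ]
```

View pics/w2.png

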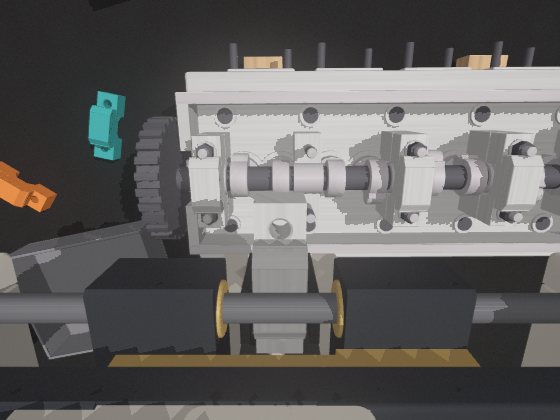

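The wrist view shows the held cap with its far hole at (280,229). The bare studs are at (311,152) and (310,218), between the fitted caps at (205,180) and (413,180). Now I'll measure the hole against the studs in this same camera.

```bash
python3 - <<'E'
from h import *
z=np.load("w2.npz"); p,d,T=z["p"],z["d"],z["T"]; m=vision.camera_model("wrist"); m["cam_to_world"]=T
Q=cloud(d,m); o=ctrl.get_obs(); R=Ro.from_euler('xyz',o["orientation"],degrees=True)
loc=lambda P:R.inv().apply(np.atleast_2d(P)-o["tool_pos"])
for a in [(140,165,298,325),(205,232,300,320)]:
    S=Q[a[0]:a[1],a[2]:a[3]].reshape(-1,3); S=S[(S[:,2]>.181)&(S[:,2]<.192)]; print("stud",len(S),S.mean(0).round(4) if len(S) else "",(S.max(0)-S.min(0)).round(4))
# fitted caps: crowns (z~.186) 
for a in [(145,215,188,225),(145,215,400,432)]:
    S=Q[a[0]:a[1],a[2]:a[3]].reshape(-1,3); S=S[(S[:,2]>.1825)&(S[:,2]<.192)]
    print("fit",len(S),np.median(S,0).round(4),cv2.minAreaRect((S[:,:2]*1000).astype(np.float32)))
C=Q[190:250,245:315].reshape(-1,3); C=C[C[:,2]>.28]; L=loc(C); print("held",len(L))
if len(L): 
    L=L*1000; print(np.percentile(L,[1,25,50,75,99],axis=0).round(1))
    f=L[abs(L[:,2]-np.median(L[:,2]))<3]; print("foot rect",cv2.minAreaRect(f[:,:2].astype(np.float32)))
np.set_printoptions(linewidth=250)
g=cv2.cvtColor(p,cv2.COLOR_RGB2GRAY); print(g[196:250:3,250:312:2]); print(g[142:166:2,296:326:1]);print(g[204:232:2,296:326:1])
E
```

```text
stud 98 [0.6663 0.0962 0.1854] [0.0078 0.0078 0.0066]
stud 75 [0.6132 0.1039 0.1852] [0.0079 0.0072 0.0062]
fit 1550 [0.655  0.1838 0.1856] ((656.2194213867188, 184.41842651367188), (24.29465103149414, 54.27841567993164), 81.13345336914062)
fit 1546 [0.6277 0.0155 0.1855] ((629.4221801757812, 15.108781814575195), (24.20482635498047, 54.904823303222656), 82.39032745361328)
held 2983
[[ 21.6 -11.4 -17.8]
 [ 22.9  -5.8  -7.1]
 [ 31.4   0.5  -6.2]
 [ 37.9   6.4  -3.7]
 [ 39.8  12.1  14.9]]
foot rect ((30.54584503173828, 0.3354501724243164), (18.61116600036621, 24.11134910583496), 0.2186335176229477)
[[150 151 149 150 149 148 147 148 149 152 153 153 152 152 151 151 152 153 152 153 151 152 152 152 152 151 152 158 208 203 205]
 [202 203 152 152 150 152 152 151 150 148 147 147 148 151 153 154 153 152 151 151 152 153 153 153 152 152 153 153 208 203 205]
 [203 202 151 152 152 153 152 151 147 151 151 151 149 150 147 148 147 152 153 153 153 153 152 152 152 153 153 154 170 203 205]
 [207 206 206 204 203 205 207 206 204 202 203 205 203 202 199 198 199 199 202 204 207 206 206 204 205 203 204 204 20
[... 4289 characters left out ...]
204 192 190 190 190 188 187 188 188 191 204 204 203 206 206 205 205 206 205 205 205]
 [204 204 204 203 203 204 204 204 205 203 159 117 167 183 187 186 165 125 119 168 204 202 205 207 207 207 207 207 208 207]
 [204 203 202 203 203 204 203 204 205 203 160 109 110 112 111 110 108 110 113 146 204 202 204 206 206 206 206 206 206 206]
 [204 203 203 203 204 204 204 205 206 202 159 108 110 112 110 111 109 110 115 144 204 203 205 207 206 206 206 207 206 206]
 [204 203 203 203 204 204 204 204 205 202 136 109 108 110 111 110 109 110 144 203 203 203 206 205 205 205 205 205 205 205]
 [203 203 202 202 203 203 204 204 206 202 134 110 109 110 109 115 164 201 202 204 204 206 206 206 205 207 205 205 206 206]]
```

```bash
python3 - <<'E'
from h import *
delta([.6395,.1003,.25],-8.7)
E
```

```text
pose [0.6223 0.1288 0.2989] [ 1.7998e+02  3.0000e-02 -9.2200e+00] clk 5.55
shift cm [2.16 2.54 4.89] turn [ 0.0003  0.0006 -0.009 ]
```

move_arm(moves=[0.5,1.08,1.27,0,0,0,-0.009,0.5,1.08,1.27,0,0,0,0,0.5,0,0,2,0,0,0,0.5,0,0,2,0,0,0,0.5,0,0,0.9,0,0,0,0.5,0,0,0,0,0,0,0.5,0,0,0,0,0,0])

```text
clock: 6.25
tool_pos: [0.6406, 0.1005, 0.2508]
orientation: [180.0, -0.0, -8.6]
force: [0.5, 0.1, -0.7]
opening: 0.0235
gripper_force: 30.0
```

```bash
python3 - <<'E'
from h import *
p,d,m=shot("wrist"); np.savez("w3",p=p,d=d,T=m["cam_to_world"]); cv2.imwrite("pics/w3.png",p[...,::-1])
Q=cloud(d,m); o=ctrl.get_obs(); R=Ro.from_euler('xyz',o["orientation"],degrees=True)
L=R.inv().apply(Q[60:300,200:360].reshape(-1,3)-o["tool_pos"])*1000
f=L[(L[:,2]<-4)&(L[:,2]>-9)&(abs(L[:,0]-30)<14)&(abs(L[:,1])<16)]; print("foot",len(f),cv2.minAreaRect(f[:,:2].astype(np.float32)),np.median(f[:,2]))
H=Q.reshape(-1,3); H=H[(H[:,2]>.1838)&(H[:,2]<.1905)]
for c in [(.6663,.0962),(.6132,.1039)]:
    S=H[np.hypot(H[:,0]-c[0],H[:,1]-c[1])<.009]; print("stud",len(S),S.mean(0) if len(S) else "")
for c in [(.654,.1848),(.626,.0154)]:
    S=H[np.hypot(H[:,0]-c[0],H[:,1]-c[1])<.05]; print("fit",len(S),cv2.minAreaRect((S[:,:2]*1000).astype(np.float32)))
delta([.6395,.1003,.211],-8.7)
p,d,m=shot("side"); cv2.imwrite("pics/s3.png",cv2.resize(p[130:290,180:330,::-1],None,fx=3.7,fy=3.7,interpolation=2))
E
```

```text
foot 1732 ((30.857757568359375, 0.2709941864013672), (23.988605499267578, 18.133399963378906), 89.9761734008789) -6.002589826472496
stud 16 [0.66917865 0.09543388 0.1853786 ]
stud 0 
fit 2414 ((664.9385375976562, 197.02439880371094), (52.4554328918457, 61.60068130493164), 86.3922119140625)
fit 1863 ((632.3456420898438, 14.089113235473633), (24.753433227539062, 48.90606689453125), 80.34397888183594)
pose [0.6407 0.1007 0.2512] [-1.7998e+02 -9.0000e-02 -8.6400e+00] clk 6.3
shift cm [-0.12  0.06  4.02] turn [-0.0004 -0.0015  0.0011]
```

View pics/w3.png

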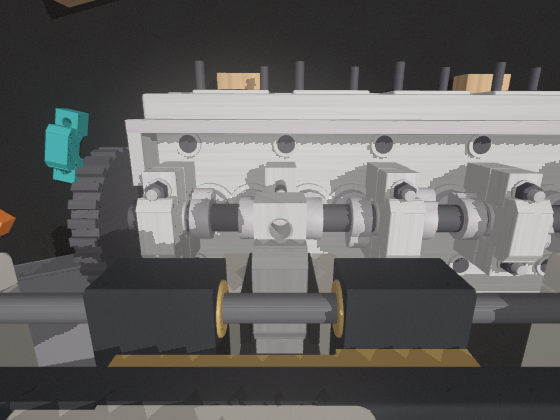

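The far stud peeks out at (281,186), right behind the cap's hole at (280,229), so the sideways alignment is good. Lowering now.

move_arm(moves=[0.5,-0.1,0.05,1,0,0,0,0.5,0,0,1,0,0,0,0.5,0,0,1,0,0,0,0.5,0,0,0.7,0,0,0,0.5,0,0,0.3,0,0,0,0.5,0,0,0,0,0,0,0.5,0,0,0,0,0,0,0.5,0,0,0,0,0,0])

```text
clock: 7.15
tool_pos: [0.6393, 0.1004, 0.2106]
orientation: [-180.0, -0.0, -8.6]
force: [-0.6, -0.6, -0.9]
opening: 0.0239
gripper_force: 30.0
```

```bash
python3 - <<'E'
from h import *
delta([.6395,.1003,.211],-8.7)
p,d,m=shot("wrist"); cv2.imwrite("pics/w4.png",cv2.resize(p[140:300,180:380,::-1],None,fx=3.7,fy=3.7,interpolation=2))
p,d,m=shot("side"); np.savez("s4",p=p,d=d); cv2.imwrite("pics/s4.png",cv2.resize(p[130:290,180:330,::-1],None,fx=3.7,fy=3.7,interpolation=2))
delta([.6395,.1003,.211],-8.7)
E
```

```text
pose [0.6393 0.1004 0.2106] [-1.7998e+02 -4.0000e-02 -8.6400e+00] clk 7.15
shift cm [ 0.02  0.   -0.04] turn [-0.0003 -0.0007  0.0011]
pose [0.6392 0.1004 0.2105] [-1.7998e+02 -4.0000e-02 -8.6400e+00] clk 7.25
shift cm [ 0.03  0.   -0.05] turn [-0.0004 -0.0006  0.0011]
```

View pics/s4.png

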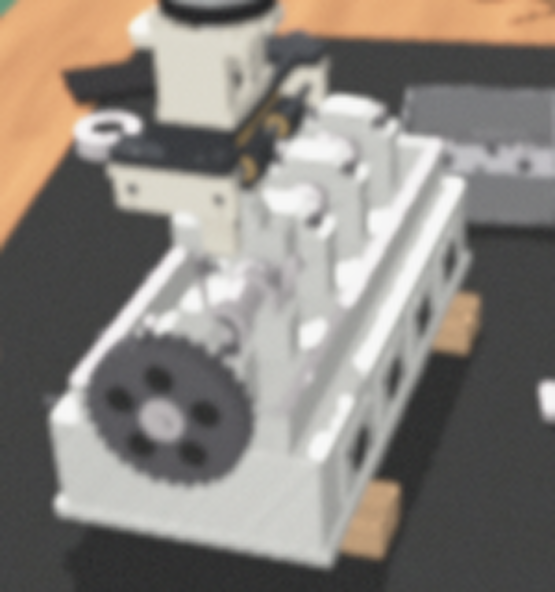

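View pics/w4.png

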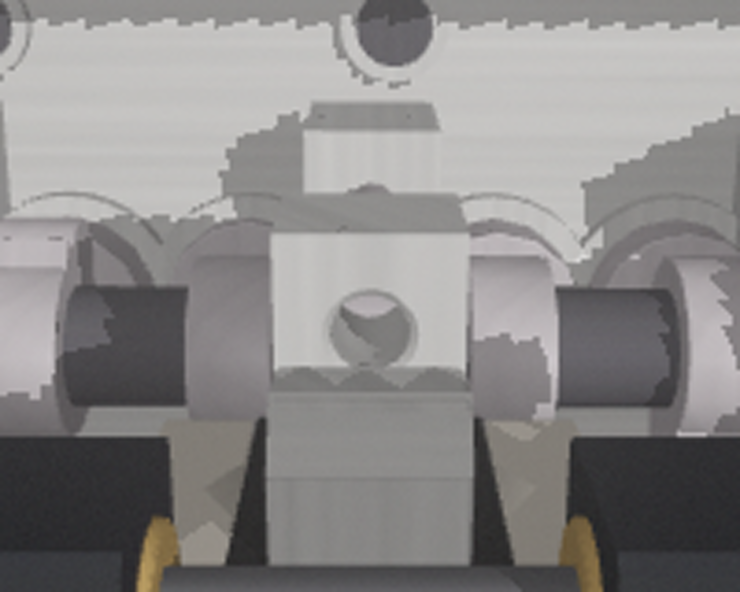

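The wrist crop shows the tip of the far stud at (370,187), in line with the hole at (372,330). The side view shows the cap hanging level and clear of the head. The force reading is about zero and the pose is within 0.5 mm, so I'm handing in.

```bash
python3 -c "
from plant import ctrl
print(ctrl.close_job())"
```

```text
the job is handed in; nothing more can be done
None
```

The cap is held level about 10 mm above the two bare studs, its holes lined up over them to within about a millimetre by my measurements and touching only the gripper; the job was handed in at about 7 s on the robot's clock, and no verdict came back.

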